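# Bring the sugar rose round to the pointer with the ratchet lever

### The job

Bring the sugar rose on the iced cake round clockwise (seen from above) until it is in line with the steel pointer on the turntable's base. The lever is near the end of its stroke: lift it off its serrations by the black upright grip, swing it back, let it drop into the serrations again and turn the cake round with it, then let go with the lever down. The icing is fresh, so do not touch the cake or its plate.

Things in the scene. Friction and masses are not known exactly. Their poses are not given: they have to be found in the camera images.
- cake: round iced cake, 148 mm across, top 143 mm above the table, on a metal plate 196 mm across (underside 85 mm up). Origin on the spindle's vertical axis at table height; its +x points to the pinkish sugar rose, 52 mm out, 44 mm wide, top 161 mm up. The pointer is an upright steel rod 122 mm from the axis, tip 124 mm up. Another turntable, with bare foam and no lever, is not part of the task.
- knob (a point): mid-height of the black upright grip at the lever's end, 132 mm above the table when the lever is down: a cylinder 26 mm in diameter, 52 mm tall, that spins freely on its pin 190 mm from the spindle axis. Below it the 12 mm steel lever bends down and runs in under the cake plate, 49 mm above the table. Lifting takes 5 to 6 N (weight and spring); let go, it drops.
- lever (a joint): swing of the lever about the spindle axis, rad, growing clockwise seen from above; end stops at -0.8 and 0.8, starts at 0.5 to 0.8. At 0 it points directly away from the pointer. Down, it is locked both ways (3 degrees of play) to the cake's spindle by 48 fine teeth 7 mm deep; raised 10 to 22 mm (its stop) it swings freely. If set down on a tooth's top, it drops in when turned a few degrees.
- spindle (a joint): turn of the cake, rad, growing clockwise seen from above; 0 when the sugar rose is exactly in line with the pointer, -1.2 to -0.55 at the start. It stays where it is left (friction 0.3 N m, about 1.6 N at the grip) and turns with the lever when that is down.

How it is judged:
By the outcome, as a careful person would: the job done as asked, in the order asked, and still so for the second after the job is handed in, with the robot touching nothing.
It also fails if it takes over 45 s, if anything falls off the work surface, if the arm or the gripper's body presses on something with over 40 N, if the wrist force passes 120 N, or if a joint passes its speed limit or range.

### The arm

A 6-joint arm with a two-finger parallel gripper is mounted at the origin on the work surface. World frame = base frame: x ahead of the robot, y to its left, z up, the work surface at z = 0. Lengths are in m, angles in rad, forces in N, time in s.
With the tool pointing down it reaches from about 0.225 to 0.875 m from the base axis. Payload 3.4 kg.
Tool frame: the origin (TCP) lies on the centre line of the jaws, within the pads' length; the fingertips stand 17 mm ahead of it and the grasp point (between the pads) lies 2 mm behind it (nose_length is the distance from the TCP to the fingertips, in m); z points along the fingers, y is the line along which they close (so a half turn about z gives the same grasp; the last joint's range is limited). The gripper opens to 85 mm and grips with 20 to 120 N. Pads are 22 mm wide; open, the fingers measure 114 mm over their backs; the gripper's body (76 mm by 85 mm) begins 54 mm behind the grasp point. The pads swing forward as they close: fully open they stand 13 mm farther back than shut.
Start: joints at [-0.121, 0.276, 1.505, -0, 1.361, -0.121], TCP at [0.575, -0, 0.248] pointing down, gripper open.
Joint ranges: [-2.89, 2.89], [-0.75, 2.08], [0.22, 2.7], [-1.18, 4.32], [0.11, 2.71], [-2.7, 2.7]. Speed limits (rad/s): [2.57, 2.57, 3.14, 3.14, 3.14, 3.14].

### API

Orientations are given as a unit quaternion [w, x, y, z].
In Python, from rig import get_state, get_image, sign_off, find_in, place_of, nose_length gives the robot as it stands.
- The arm moves only by the tool apply_moves, never from a script. Its argument "deltas" is one flat list of numbers, 5 for each row, row after row: the finger opening in mm, from 0 to 85.4, then the shift along the tool's x, y, z in mm, then the turn about the tool's z in degrees. A call has 1 to 12 rows; each row is the pose to reach, as a shift and turn from the pose commanded when the call began, along the tool's axes at that moment; what a row does not reach only later rows make up. A row lasts 1/12 s, in which the tool goes at most 41.7 mm and 7.16 degrees, less where a joint would pass 70% of its speed; a pose out of reach is approached as far as the arm can. A call with a gripper value outside its range is refused whole. The fingers move at their own pace and stop on an object; "squeeze" is the grip in N (left out, the last holds). Time passes only in rows, so rows that repeat a pose let the fingers close. It gives the time, the measured TCP pose, the force, the opening and the grip force at its end, in the units of the state.
- get_state(): the state, without advancing time (a new reading comes with each control period).
- get_image(name): name is "scene" or "side" or "wrist"; returns a dict with "frame" (384x512x3 uint8, red, green, blue), "K" (3x3 intrinsics, pixels), "k1" (the pictures are not rectified: a ray, as slopes to the right and down, at radius r is drawn at 1 + k1 r^2 times it, then the intrinsics apply), "position" and "orientation" of the camera in the world. Camera axes: x right, y down, z forward; pixel columns grow to the right and rows downward; lengths in m; the calibration is good to about 2 mm. A picture is of the moment at which its call begins. There is no depth.
- sign_off(): hands the job in; it is judged then, once.
Trained networks look in a picture, given as the dict that the camera call returned (one of the last four; its "shot" number tells which), for a name from the list of things; names that differ only in an ending like _2 or _b are one class to them, and where a whole thing is asked for, a point or a joint stands for the part that bears it (a point fixed in the world has none). Each returns a list of dicts, best first, with "score" (0 to 1); they miss things now and then, are a little off and sometimes report something else, mostly with a low value. They report only what shows in the picture. A call takes as long as a camera call.
- find_in(query, picture): "point" ([column, row] in pixels, amid what is visible of it).
- place_of(query, picture): "point" ([column, row] in pixels: a listed point, or the origin of a listed thing).
The state is a dict: "clock": time; "qpos": joint angles; "qd": joint speeds; "effort": joint torques, N m; "position": TCP position; "ee_rot": TCP orientation; "contact_force": force on the tool from outside, world axes, zero at the start; "moment": the same for the moment, N m; "width": finger opening in m; "gripper_force": force on a finger pad.
Only numpy, scipy, OpenCV 4.12 (cv2) and the standard library are available. Lean on these libraries where they do the work, as an engineer would, in place of code of your own. Each camera call takes 0.05 s, during which the arm holds its last target. There are 200 camera calls.

## Working session

There is one attempt and no reset: what is moved stays moved. The work goes in short steps, Python scripts to look and compute and a tool call to move; the robot and the scene stay as the last step left them, time stands still between calls to the robot, and variables do not carry over. Pictures are saved under pics/ and viewed, at most 10 in all, crops included, and the job is handed in when it is done.

Besides the shell and the picture viewer there is one more tool, called after ">>>" in YAML: its name, and indented under it one key for each argument. apply_moves: Moves the arm, as the interface text tells. Its arguments: {"type":"object","properties":{"deltas":{"type":"array"},"squeeze":{"type":"number"}},"required":["deltas"]}

```bash
mkdir -p pics
cat > h.py <<'E'
import numpy as np, cv2
from scipy.spatial.transform import Rotation as R
from rig import *
def ray(p,px):
    K=np.array(p["K"]);u=(px[0]-K[0,2])/K[0,0];v=(px[1]-K[1,2])/K[1,1]
    rd=np.hypot(u,v);r=rd
    for _ in range(20): r=rd/(1+p["k1"]*r*r)
    s=r/rd if rd>0 else 1
    o=np.array(p["orientation"]);d=R.from_quat(o[[1,2,3,0]]).apply([u*s,v*s,1]);return np.array(p["position"]),d
def atz(p,px,z):
    c,d=ray(p,px);return c+d*(z-c[2])/d[2]
def save(p,n): cv2.imwrite("pics/"+n+".png",p["frame"][:,:,::-1])
def proj(p,X):
    o=np.array(p["orientation"]);q=R.from_quat(o[[1,2,3,0]]).inv().apply(np.array(X)-p["position"])
    a=q[:2]/q[2];a=a*(1+p["k1"]*(a@a));K=np.array(p["K"]);return [K[0,0]*a[0]+K[0,2],K[1,1]*a[1]+K[1,2]]
E
python3 - <<'E'
from h import *
s=get_state();print(s)
ims=[]
for n in["scene","side","wrist"]:
    p=get_image(n);ims.append(p["frame"]);print(n,p["position"],p["orientation"],p["k1"],p["K"][0])
    for q,z in(("cake",0),("knob",.132)):
        for f in (find_in,place_of):
            for r in f(q,p)[:3]: print(q,f.__name__,np.round(r["point"],1),round(r["score"],2),np.round(atz(p,r["point"],z),4))
    save(p,n+"0")
E
```

```text
{'clock': 0.0, 'qpos': array([-1.20968094e-01,  2.76570923e-01,  1.50615738e+00, -2.19250341e-05,
        1.36070512e+00, -1.21037502e-01]), 'qd': array([-3.85121871e-04,  4.73232934e-05,  6.02943381e-04, -8.31359984e-05,
       -1.56131830e-03, -1.02010299e-03]), 'effort': array([ 6.20495921e-04, -4.16768074e+01, -2.45808578e+01, -1.52056768e-04,
        1.11346930e-02,  1.69860516e-05]), 'position': array([5.74485034e-01, 6.80509407e-05, 2.47443759e-01]), 'ee_rot': array([-7.17998094e-04,  7.07080318e-01,  7.07132644e-01, -5.75931479e-04]), 'contact_force': array([0.03617846, 0.96670292, 0.40271315]), 'moment': array([ 0.00259934,  0.00405305, -0.03342994]), 'gripper_force': 0.0, 'width': 0.08533529871846011}
scene [ 0.74947172 -0.17941147  0.83563902] [-0.15578673  0.90259628  0.39481187 -0.07193085] -0.003447062030745051 [381.83284116   0.         251.16506963]
cake call [209.7 302.6] 0.87 [ 0.6463 -0.2111  0.    ]
cake call [214.2 301.1] 0.68 [ 0.6504 -0.2021  0.    ]
knob call [225.5 195.5] 0.68 [ 0.5303 -0.0521  0.132 ]
knob call [226.7 196.5] 0.73 [ 0.5334 -0.0517  0.132 ]
side [ 0.02243551 -0.23680928  0.79386823] [-0.29406444  0.77043553 -0.53118607  0.19441337] -0.01925413050984922 [448.26290397   0.         261.20280458]
cake call [362.7 204.4] 0.71 [ 0.7336 -0.204   0.    ]
cake call [355.  228.5] 0.66 [ 0.6584 -0.2036  0.    ]
knob call [272.6 211. ] 0.74 [ 0.5387 -0.0518  0.132 ]
knob call [273.  210.8] 0.77 [ 0.5395 -0.0524  0.132 ]
wrist [0.57512048 0.07536983 0.37481097] [ 1.48784898e-01  9.88869496e-01 -3.93488885e-04 -1.37155460e-04] -0.02309747901768797 [334.57616291   0.         253.5464336 ]
cake call [312.1 332.1] 0.65 [ 0.6538 -0.2342  0.    ]
cake call [310.6 315.6] 0.6 [ 0.6504 -0.2078  0.    ]
knob call [205.4 261.6] 0.63 [ 0.536  -0.0562  0.132 ]
knob call [203.2 260.7] 0.82 [ 0.5342 -0.0553  0.132 ]
```

View pics/scene0.png

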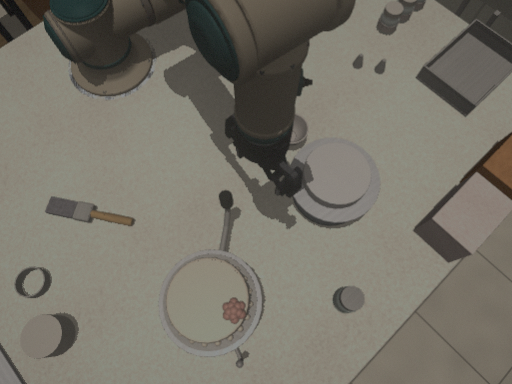

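View pics/side0.png

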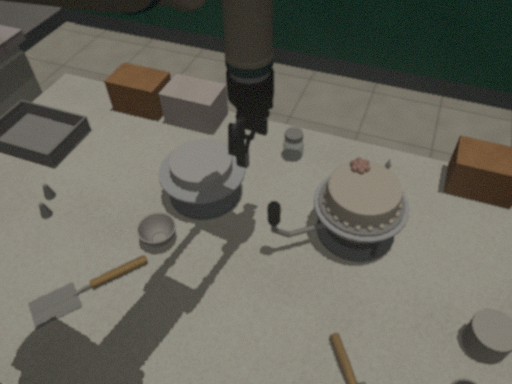

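View pics/wrist0.png

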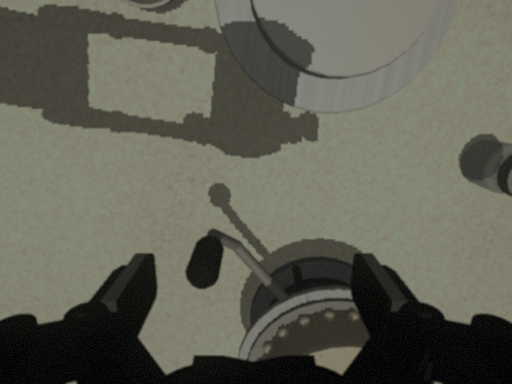

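The scene view shows the cake at about (209,302), the rose at (234,310), the pointer tip near (240,362) and the knob at (226,196). In the side view the rose is at (360,165), the pointer tip near (390,162) and the knob at (273,212).

Run:
```python
from h import *
from scipy.optimize import least_squares
a,b=get_image("scene"),get_image("side")
for p,n,(u,v) in((a,"scene",(215,310)),(b,"side",(370,190))):
    f=p["frame"].astype(int);m=((f[...,0]-f[...,1]>25)&(f[...,2]>f[...,1]-25)).astype(np.uint8)
    k,l,st,c=cv2.connectedComponentsWithStats(m)
    for i in range(1,k):
        if st[i,4]>30 and np.hypot(*(c[i]-[u,v]))<60: print(n,c[i],st[i],atz(p,c[i],.152))
    save(p,n+"1")
# upscaled crops
c1=cv2.resize(a["frame"][180:384,140:290],None,fx=2.9,fy=2.9,interpolation=2)
c2=cv2.resize(b["frame"][140:260,300:420],None,fx=3.3,fy=4.93,interpolation=2)
o=np.zeros((600,800,3),np.uint8);o[:c1.shape[0],:c1.shape[1]]=c1[:600];o[:c2.shape[0],400:400+c2.shape[1]]=c2[:600,:400]
cv2.imwrite("pics/crop1.png",o[:,:,::-1]);print(c1.shape,c2.shape)
```

```text
scene [232.976 310.972] [224 299  20  24 250] [ 0.70263222 -0.18496777  0.152     ]
side [360.50925926 164.69444444] [353 159  16  13 108] [ 0.70045377 -0.18273189  0.152     ]
(592, 435, 3) (592, 396, 3)
```

View pics/crop1.png

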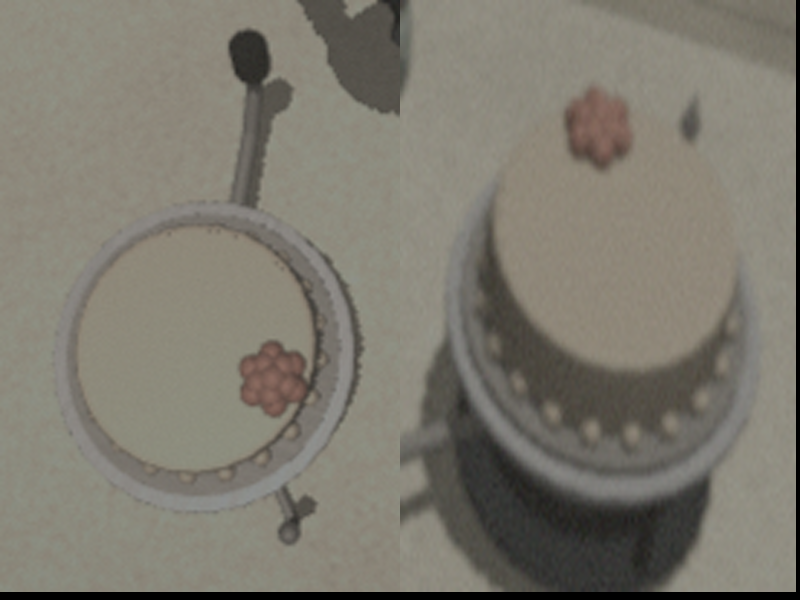

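The crops show the pointer tip at scene pixel (240,363) and side pixel (389,160). The cake-top centre is about scene (207,300) and side (365,188), and the plate centre about scene (211,303).

Run:
```python
from h import *
a,b=get_image("scene"),get_image("side")
P=lambda n,X:print(n,np.round(X,4))
P("top sc",atz(a,(207.2,299.7),.143));P("top side",atz(b,(365.2,188.3),.143));P("plate",atz(a,(210.9,302.8),.088))
p1=atz(a,(240,362.5),.122);p2=atz(b,(389.4,160.5),.122);P("ptr",p1);P("ptr",p2)
rose=np.array([.7015,-.1838]);k=np.array([.5352,-.0530])
for c in(np.array([.651,-.204]),np.array([.653,-.204]),np.array([.651,-.207])):
  ang=lambda q:np.arctan2(*(q-c)[::-1])
  for p in(p1[:2],p2[:2]):
    print(c,"r",np.hypot(*(p-c)),np.hypot(*(rose-c)),np.hypot(*(k-c)),"ptr",ang(p),"spindle",-(ang(rose)-ang(p)),"lever",-((ang(k)-ang(p)-np.pi+np.pi)%(2*np.pi)-np.pi))
```

```text
top sc [ 0.6573 -0.2057  0.143 ]
top side [ 0.6482 -0.2053  0.143 ]
plate [ 0.659  -0.2063  0.088 ]
ptr [ 0.7718 -0.2327  0.122 ]
ptr [ 0.7664 -0.2354  0.122 ]
[ 0.651 -0.204] r 0.12415419199074638 0.05439016455205848 0.1902909351493129 ptr -0.23301939885543613 spindle -0.613525775967801 lever 0.6835551872054793
[ 0.651 -0.204] r 0.11954905274199044 0.05439016455205848 0.1902909351493129 ptr -0.2654954339984151 spindle -0.6460018111107799 lever 0.6510791520625006
[ 0.653 -0.204] r 0.12220911743000686 0.052538462101588 0.19151459474410823 ptr -0.23679844450345167 spindle -0.6314431513199256 lever 0.6714892446235625
[ 0.653 -0.204] r 0.11762029816802116 0.052538462101588 0.19151459474410823 ptr -0.2699570490466018 spindle -0.6646017558630757 lever 0.6383306400804125
[ 0.651 -0.207] r 0.1234959431684204 0.055574184654387855 0.1926801494705669 ptr -0.2093814349122029 spindle -0.6400297552165002 lever 0.7166681951929963
[ 0.651 -0.207] r 0.11879716763569764 0.055574184654387855 0.1926801494705669 ptr -0.2411246976415507 spindle -0.6717730179458479 lever 0.6849249324636482
```

>>> apply_moves:
  deltas: [85,-18,-13,0,0,85,-36,-27,10,0,85,-53,-40,25,0,85,-53,-40,50,0,85,-53,-40,75,0,85,-53,-40,95,0,85,-53,-40,108,0,85,-53,-40,115,0,85,-53,-40,115,0]
  squeeze: 40

```text
clock: 1.7
position: [0.5341, -0.0528, 0.1319]
ee_rot: [-0.001, 0.707, 0.707, -0.001]
contact_force: [0.8, 0.4, -0.1]
width: 0.0848
gripper_force: 0.0
```

Run:
```python
from h import *
p=get_image("wrist");save(p,"w2");print(get_state()["position"],[ (np.round(r["point"],1),r["score"],np.round(atz(p,r["point"],.132),4)) for r in place_of("knob",p)])
for z in(.106,.132,.158): print(proj(p,[.535,-.053,z]))
```

```text
[ 0.53493168 -0.05296966  0.13302295] [(array([256.4, 284.9]), 0.82, array([ 0.5353, -0.0571,  0.132 ]))]
[np.float64(255.52531046344052), np.float64(249.17745318797773)]
[np.float64(255.66952476742998), np.float64(276.4440104261822)]
[np.float64(255.87278991854316), np.float64(315.0459749633518)]
```

View pics/w2.png

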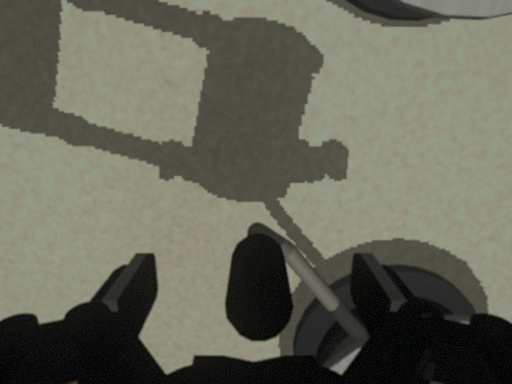

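The knob is centred between the open jaws at (258,285), about 2–3 mm further towards −y. I'll shift slightly and close.

>>> apply_moves:
  deltas: [60,-2,0,0,0,40,-2,0,0,0,22,-2,0,0,0,22,-2,0,0,0,22,-2,0,0,0,22,-2,0,0,0,22,-2,0,0,0,22,-2,0,0,0]
  squeeze: 40

```text
clock: 2.47
position: [0.5352, -0.0549, 0.1336]
ee_rot: [0.0, 0.707, 0.707, 0.0]
contact_force: [-0.0, -0.3, 2.0]
width: 0.025
gripper_force: 39.2
```

Gripped. Lift 15 mm.

>>> apply_moves:
  deltas: [22,0,0,-3,0,22,0,0,-7,0,22,0,0,-11,0,22,0,0,-15,0,22,0,0,-16,0,22,0,0,-16,0]

```text
clock: 2.97
position: [0.5355, -0.0555, 0.1496]
ee_rot: [0.001, 0.707, 0.707, 0.0]
contact_force: [3.2, -4.5, -6.5]
width: 0.0249
gripper_force: 39.6
```

Run:
```python
from h import *
s=get_state();print(s["position"],s["contact_force"])
c=np.array([.652,-.205]);k=s["position"][:2]-c;r=np.hypot(*k);t=np.arctan2(*k[::-1]);print(r,t)
for i in range(0,14):
    q=c+r*np.array([np.cos(t+i*.08),np.sin(t+i*.08)])-s["position"][:2];print(i,np.round(q[::-1]*1000,1))
```

```text
[ 0.53550604 -0.05545446  0.14964149] [ 3.17249729 -4.45679993 -6.47023994]
0.1895645330673525 2.232592213043031
0 [0. 0.]
1 [ -9.8 -11.6]
2 [-20.5 -22.3]
3 [-32.  -32.2]
4 [-44.2 -41.1]
5 [-57.2 -49. ]
6 [-70.7 -55.9]
7 [-84.7 -61.6]
8 [-99.2 -66.3]
9 [-113.9  -69.7]
10 [-128.9  -71.9]
11 [-144.  -73.]
12 [-159.2  -72.8]
13 [-174.3  -71.4]
```

Lifted (−6.5 N). Swing back along the arc, first half.

>>> apply_moves:
  deltas: [22,-5,-6,0,0,22,-10,-11.5,0,0,22,-20.5,-22,0,0,22,-32,-32,0,0,22,-44,-41,0,0,22,-57,-49,0,0,22,-57,-49,0,0]

```text
clock: 3.55
position: [0.4867, -0.1143, 0.1499]
ee_rot: [0.002, 0.708, 0.706, 0.001]
contact_force: [6.0, -3.4, -4.6]
width: 0.0245
gripper_force: 39.7
```

Run:
```python
from h import *
s=get_state();print(s["position"],s["contact_force"],s["width"])
p=get_image("scene");save(p,"s3")
f=p["frame"].astype(int);m=((f[...,0]-f[...,1]>25)&(f[...,2]>f[...,1]-25)).astype(np.uint8)
k,l,st,c=cv2.connectedComponentsWithStats(m);print([(c[i],st[i,4]) for i in range(1,k) if st[i,4]>60 and 180<c[i][0]<280])
```

```text
[ 0.4866759  -0.11430973  0.14989102] [ 6.02058586 -3.36789764 -4.63374607] 0.024548020630113413
[(array([233.        , 311.70484581]), np.int32(227))]
```

>>> apply_moves:
  deltas: [22,-6,-2.5,0,0,22,-14,-6,0,0,22,-28,-11.5,0,0,22,-42,-16,0,0,22,-57,-19.5,0,0,22,-72,-21.5,0,0,22,-87,-22.5,0,0,22,-102,-22,0,0,22,-102,-22,0,0]

```text
clock: 4.35
position: [0.4653, -0.2155, 0.1494]
ee_rot: [0.001, 0.708, 0.706, 0.001]
contact_force: [5.7, 0.5, -5.7]
width: 0.0249
gripper_force: 39.8
```

Run:
```python
from h import *
s=get_state();print(s["position"],s["contact_force"],s["width"])
p=get_image("scene");save(p,"s4")
f=p["frame"].astype(int);m=((f[...,0]-f[...,1]>25)&(f[...,2]>f[...,1]-25)).astype(np.uint8)
k,l,st,c=cv2.connectedComponentsWithStats(m);print([(c[i],st[i,4]) for i in range(1,k) if st[i,4]>60 and 180<c[i][0]<280])
```

```text
[ 0.46529269 -0.2155089   0.1494161 ] [ 5.72476114  0.54911325 -5.65487264] 0.02491671144683674
[(array([232.4954955 , 311.36036036]), np.int32(222))]
```

View pics/s4.png

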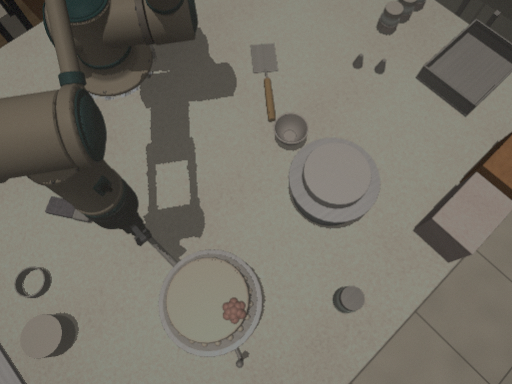

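The lever is swung back and the rose is still at (233,311). I'll lower gently while watching the vertical force.

>>> apply_moves:
  deltas: [22,0,0.5,4,0,22,0,0.5,8,0,22,0,0.5,10,0,22,0,0.5,10,0]

```text
clock: 4.73
position: [0.4651, -0.2131, 0.1386]
ee_rot: [-0.0, 0.707, 0.707, 0.001]
contact_force: [4.7, 0.3, -5.3]
width: 0.0252
gripper_force: 39.8
```

>>> apply_moves:
  deltas: [22,0,0,2,0,22,0,0,3,0,22,0,0,3,0]

```text
clock: 4.98
position: [0.4651, -0.2132, 0.1359]
ee_rot: [0.0, 0.707, 0.707, 0.001]
contact_force: [5.2, -0.2, -5.0]
width: 0.0252
gripper_force: 39.8
```

>>> apply_moves:
  deltas: [22,0,0,1.5,0,22,0,0,2.5,0,22,0,0,2.5,0]

```text
clock: 5.23
position: [0.4648, -0.2135, 0.1339]
ee_rot: [0.0, 0.707, 0.707, 0.0]
contact_force: [2.5, -0.3, -1.4]
width: 0.025
gripper_force: 40.2
```

>>> apply_moves:
  deltas: [36,0,0,0,0,36,0,0,0,0,36,0,0,0,0,22,0,0,0,0,22,0,0,0,0,22,0,0,0,0,22,0,0,0,0]

```text
clock: 5.82
position: [0.4645, -0.214, 0.1339]
ee_rot: [0.0, 0.707, 0.707, 0.0]
contact_force: [0.7, -0.3, -0.4]
width: 0.0247
gripper_force: 40.8
```

Run:
```python
from h import *
from scipy.optimize import least_squares
s=get_state();print(s["position"],s["contact_force"],s["width"])
K=np.array([[.5355,-.0555],[.4867,-.1143],[.4653,-.2155],s["position"][:2]])
f=least_squares(lambda c:np.r_[np.hypot(*(K-c).T)-.19,(c-[.653,-.205])*.3],[.65,-.2]);c=f.x;print(c,f.fun)
k=s["position"][:2]-c;r=np.hypot(*k);t=np.arctan2(*k[::-1]);print(r,t)
for i in range(0,11):
    q=c+r*np.array([np.cos(t-i*.07),np.sin(t-i*.07)])-s["position"][:2];print(i,np.round(q[::-1]*1000,1))
```

```text
[ 0.46454904 -0.21400612  0.13390434] [ 0.6967328  -0.27116362 -0.40065345] 0.02473484870251605
[ 0.65446876 -0.20371788] [ 5.81649177e-05  1.10266158e-04 -4.64683664e-04  1.98170419e-04
  4.40626525e-04  3.84634569e-04]
0.19019817041944345 -3.087474064916998
0 [-0.  0.]
1 [13.3 -0.3]
2 [26.6  0.4]
3 [39.8  2. ]
4 [52.9  4.6]
5 [65.7  8. ]
6 [78.3 12.3]
7 [90.6 17.5]
8 [102.5  23.5]
9 [113.9  30.4]
10 [124.8  38. ]
```

Lever seated (vertical force about 0). Turn clockwise about 0.56 rad.

>>> apply_moves:
  deltas: [22,6,0,0,0,22,13.3,-0.3,0,0,22,26.6,0.4,0,0,22,39.8,2,0,0,22,52.9,4.6,0,0,22,65.7,8,0,0,22,78.3,12.3,0,0,22,90.6,17.5,0,0,22,97,20.5,0,0,22,102.5,23.5,0,0,22,102.5,23.5,0,0]

```text
clock: 6.73
position: [0.4893, -0.1103, 0.1339]
ee_rot: [0.001, 0.706, 0.708, 0.001]
contact_force: [2.9, -2.4, -3.2]
width: 0.0249
gripper_force: 40.5
```

```bash
cat > m.py <<'E'
from h import *
s=get_state();print(s["position"],s["contact_force"])
c=np.array([.6545,-.2037]);k=s["position"][:2]-c;print("knob ang",np.arctan2(*k[::-1]))
W=[]
for n in("scene","side"):
    p=get_image(n);save(p,n+"_%.2f"%s["clock"])
    f=p["frame"].astype(int);m=((f[...,0]-f[...,1]>25)&(f[...,2]>f[...,1]-25)).astype(np.uint8)
    # rose in the cake's region
    u=proj(p,[*c,.15]);g=np.zeros_like(m);cv2.circle(g,tuple(int(x) for x in u),45,1,-1)
    mm=cv2.moments(m*g,True);q=[mm["m10"]/mm["m00"],mm["m01"]/mm["m00"]]
    w=atz(p,q,.152);d=w[:2]-c;print(n,np.round(q,1),mm["m00"],w,np.hypot(*d),"rose ang",np.arctan2(*d[::-1]))
E
python3 m.py
python3 - <<'E'
import cv2,glob,numpy as np
a=cv2.imread(sorted(glob.glob("pics/scene_*"))[-1])[250:380,150:280];b=cv2.imread(sorted(glob.glob("pics/side_*"))[-1])[140:270,300:430]
cv2.imwrite("pics/c2.png",np.hstack([cv2.resize(x,(400,400),interpolation=2) for x in(a,b)]))
E
```

```text
[ 0.48926753 -0.11033906  0.1339497 ] [ 2.91913304 -2.44690513 -3.17388223]
knob ang 2.6272850548706255
scene [223.  324.5] 232.0 [ 0.70753784 -0.21211138  0.152     ] 0.0537006845057076 rose ang -0.15728207475777825
side [373.5 166.3] 143.0 [ 0.70495031 -0.20845065  0.152     ] 0.05067349219091556 rose ang -0.09388798495179179
```

View pics/c2.png

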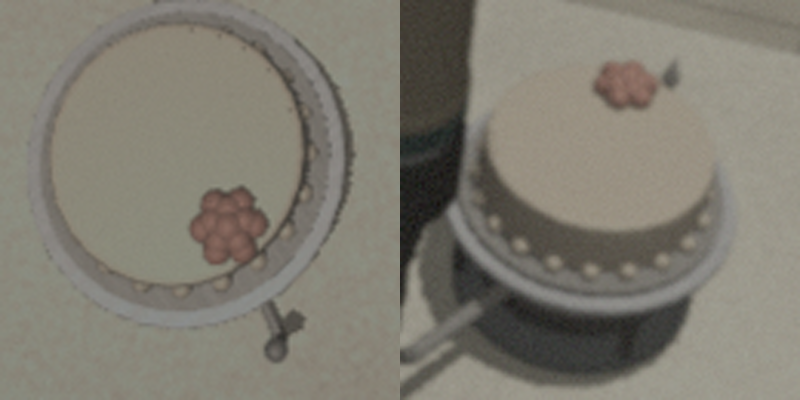

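The rose is now just short of the pointer line: rose at scene (223,324.5), pointer tip at scene (239.7,363) and side (389,160).

```bash
cat > fit.py <<'E'
from h import *
from scipy.optimize import least_squares
D={"scene":([(233,311),(223,324.5)],(239.7,363)),"side":([(360.5,164.7),(373.5,166.3)],(389.1,160.8))}
P={n:get_image(n) for n in D}
import sys
if len(sys.argv)>1:
    v=list(map(float,sys.argv[1:]));D["scene"][0].append(v[:2]);D["side"][0].append(v[2:])
n0=len(D["scene"][0])
# unknown: axis c, rose angles, pointer angle, per-camera xy offset
def un(x): return x[:2],x[2:4],x[4:6],x[6],x[7:]
def f(x):
    c,o1,o2,pa,ra=un(x);e=[(c-[.6545,-.2037])/.0007,o1/.002,o2/.002]
    for n,o in(("scene",o1),("side",o2)):
        for a,q in zip(ra,D[n][0]): e.append((np.array(proj(P[n],[*(c+o+.052*np.array([np.cos(a),np.sin(a)])),.152]))-q)/.7)
        e.append((np.array(proj(P[n],[*(c+o+.122*np.array([np.cos(pa),np.sin(pa)])),.122]))-D[n][1])/.7)
    return np.concatenate(e)
s=least_squares(f,np.r_[.6545,-.2037,0,0,0,0,-.25,np.zeros(n0)]);C=np.linalg.inv(s.jac.T@s.jac)
print(np.round(s.x,4),"cost",s.cost,"spindle",-(s.x[7:]-s.x[6]),"sd",np.sqrt(C[6,6]+C[-1,-1]-2*C[6,-1]));print(np.round(s.fun,1))
E
python3 fit.py
```

```text
[ 6.543e-01 -2.036e-01  5.000e-04 -3.000e-04 -2.300e-03  1.000e-03
 -2.561e-01  3.825e-01 -1.363e-01] cost 6.348913403816499 spindle [-0.63863222 -0.11982925] sd 0.023453324611321335
[-0.3  0.1  0.2 -0.2 -1.1  0.5  0.4 -0.1 -0.1 -1.4 -0.4  1.3  0.3  0.2
  0.7  0.9 -0.4 -2.3]
```

>>> apply_moves:
  deltas: [22,6.5,3.8,0,0,22,12.5,7.6,0,0,22,18.3,11.8,0,0,22,18.3,11.8,0,0,22,18.3,11.8,0,0]

```text
clock: 7.35
position: [0.4999, -0.0937, 0.1339]
ee_rot: [0.0, 0.707, 0.707, -0.0]
contact_force: [3.2, -3.1, -1.9]
width: 0.0245
gripper_force: 40.6
```

```bash
python3 m.py >o;cat o; python3 fit.py $(grep -o '\[[0-9. ]*\] [0-9]*\.0 ' o | sed 's/\].*//;s/\[//')
python3 - <<'E'
import cv2,glob,numpy as np,os
L=lambda g:max(glob.glob("pics/"+g),key=os.path.getmtime)
a=cv2.imread(L("scene_*"))[250:380,150:280];b=cv2.imread(L("side_*"))[140:270,300:430]
cv2.imwrite("pics/c3.png",np.hstack([cv2.resize(x,(400,400),interpolation=2) for x in(a,b)]))
E
```

```text
[ 0.49992959 -0.09371582  0.13387777] [ 3.23584463 -3.0926361  -1.93070136]
knob ang 2.5231587003515314
scene [220.4 326.3] 238.0 [ 0.70668414 -0.21707324  0.152     ] 0.05387047756708506 rose ang -0.2508713142892344
side [376.2 167.2] 132.0 [ 0.70439223 -0.2139802   0.152     ] 0.050940329988641495 rose ang -0.20320426415700885
[ 0.6543 -0.2037  0.0007 -0.0008 -0.002   0.0009 -0.253   0.3923 -0.1287
 -0.2312] cost 7.6110109812299545 spindle [-0.64531931 -0.12427383 -0.02180879] sd 0.023254296916346392
[-0.2  0.   0.4 -0.4 -1.   0.5  0.4  0.1  0.  -1.1 -0.1 -1.1 -0.3  1.7
  0.1  0.   0.6  0.7  0.3  0.8 -0.4 -2.6]
```

View pics/c3.png

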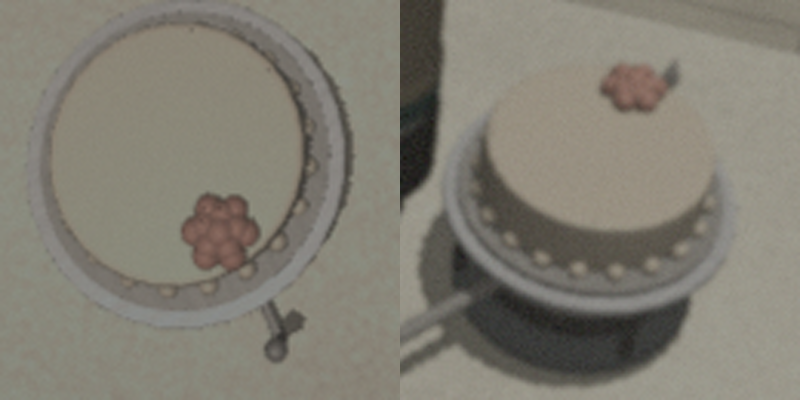

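The fit says about 0.02 ± 0.02 rad remains. I'll release, back off, and take a closer wrist view to check.

>>> apply_moves:
  deltas: [40,0,0,0,0,60,0,0,0,0,85,0,0,0,0,85,0,0,0,0,85,0,0,-10,0,85,0,0,-40,0,85,0,0,-75,0,85,0,0,-110,0,85,0,0,-150,0,85,0,0,-185,0,85,0,0,-196,0,85,0,0,-196,0]

```text
clock: 8.55
position: [0.5012, -0.0935, 0.3347]
ee_rot: [0.004, 0.707, 0.707, 0.002]
contact_force: [0.6, 0.0, 1.2]
width: 0.085
gripper_force: 0.0
```

>>> apply_moves:
  deltas: [85,-18,30,0,0,85,-36,63,0,0,85,-54,95,0,0,85,-72,127,0,0,85,-90,158,0,0,85,-108,190,0,0,85,-120,210,0,0,85,-126,220,0,0,85,-126,220,0,0,85,-126,220,0,0]

```text
clock: 9.38
position: [0.7192, -0.219, 0.3273]
ee_rot: [-0.002, 0.707, 0.707, -0.001]
contact_force: [-0.1, 0.9, -0.4]
width: 0.0849
gripper_force: 0.0
```

Run:
```python
from h import *
print(get_state()["position"],get_state()["clock"]);p=get_image("wrist");save(p,"w5")
f=p["frame"].astype(int);m=((f[...,0]-f[...,1]>25)&(f[...,2]>f[...,1]-25)).astype(np.uint8)
k,l,st,c=cv2.connectedComponentsWithStats(m);print([(c[i],st[i]) for i in range(1,k) if st[i,4]>100])
print(proj(p,[.6545,-.2037,.143]),proj(p,[.7726,-.2345,.122]))
cv2.imwrite("pics/w5b.png",cv2.resize(p["frame"][:,:,::-1],(800,600),interpolation=2))
```

```text
[ 0.71924939 -0.21904042  0.3273126 ] 9.3833
[]
[np.float64(185.7272376302816), np.float64(158.82714098865546)] [np.float64(306.3357793660178), np.float64(184.50165909576555)]
```

View pics/w5b.png

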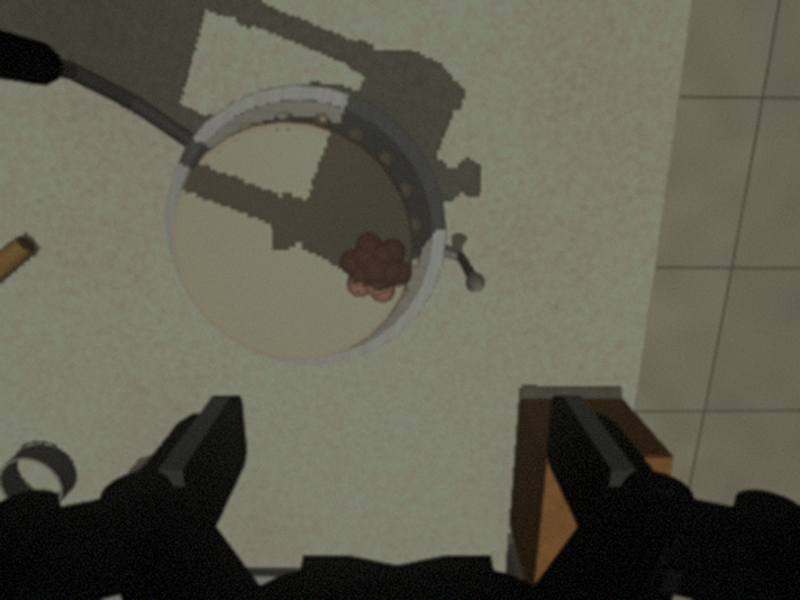

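The wrist view (half in shadow) shows the rose at about (240,170), the pointer tip at (304,180.5) and the cake-top centre at about (186,154). I'll fit the angles within this one picture.

```bash
python3 - <<'E'
from h import *
from scipy.optimize import least_squares
p=get_image("wrist");im=p["frame"].astype(float)
hue=im[...,0]/(im[...,1]+1);g=np.zeros(hue.shape);g[140:200,205:275]=1
m=((cv2.GaussianBlur(hue,(0,0),1)>1.2)&(g>0)).astype(np.uint8)
k,l,st,c=cv2.connectedComponentsWithStats(m);i=1+np.argmax(st[1:,4]);print(st[i],c[i])
rose=c[i]
for top in((186.2,154.2),(186.2,155.5),(186.2,153)):
  for ptr in((304,180.5),(304.3,179.7)):
    def f(x):
        C=x[:2];u=lambda a:np.array([np.cos(a),np.sin(a)])
        return np.r_[proj(p,[*C,.143])-np.array(top),proj(p,[*(C+.052*u(x[2])),.152])-rose,proj(p,[*(C+.122*u(x[3])),.121])-np.array(ptr)]
    s=least_squares(f,[.65,-.2,0,0]);print(top,ptr,np.round(s.x,4),"spindle",s.x[3]-s.x[2],np.round(s.fun,1))
E
python3 m.py >o; cat o;python3 fit.py $(grep -o '\[[0-9. ]*\] [0-9]*\.0 ' o | sed 's/\].*//;s/\[//')
```

```text
[ 219  150   43   43 1296] [240.28858025 170.61728395]
(186.2, 154.2) (304, 180.5) [ 0.6545 -0.1991 -0.2629 -0.2659] spindle -0.002919002973966578 [-0.3 -0.1 -1.4 -0.4  1.9  0.6]
(186.2, 154.2) (304.3, 179.7) [ 0.6545 -0.1991 -0.2627 -0.2583] spindle 0.0044153049457641425 [-0.3 -0.1 -1.4 -0.4  1.9  0.6]
(186.2, 155.5) (304, 180.5) [ 0.6543 -0.2003 -0.2403 -0.2558] spindle -0.015549328774830007 [-0.5 -0.1 -1.3 -0.3  2.   0.6]
(186.2, 155.5) (304.3, 179.7) [ 0.6543 -0.2003 -0.24   -0.2482] spindle -0.00822105619499608 [-0.5 -0.1 -1.3 -0.3  2.   0.6]
(186.2, 153) (304, 180.5) [ 0.6547 -0.198  -0.2837 -0.2751] spindle 0.008614257360690547 [-0.2 -0.  -1.5 -0.4  1.8  0.6]
(186.2, 153) (304.3, 179.7) [ 0.6547 -0.198  -0.2835 -0.2675] spindle 0.015951753496223242 [-0.2 -0.  -1.5 -0.4  1.8  0.6]
[ 0.71869359 -0.21838809  0.32933973] [-0.56388152  0.38121904  0.42654577]
knob ang -0.22493723347920758
[ 6.543e-01 -2.036e-01  5.000e-04 -3.000e-04 -2.300e-03  1.000e-03
 -2.561e-01  3.825e-01 -1.363e-01] cost 6.348913403816499 spindle [-0.63863222 -0.11982925] sd 0.023453324611321335
[-0.3  0.1  0.2 -0.2 -1.1  0.5  0.4 -0.1 -0.1 -1.4 -0.4  1.3  0.3  0.2
  0.7  0.9 -0.4 -2.3]Traceback (most recent call last):
  File "m.py", line 10, in <module>
    mm=cv2.moments(m*g,True);q=[mm["m10"]/mm["m00"],mm["m01"]/mm["m00"]]
                                ~~~~~~~~~^~~~~~~~~~
ZeroDivisionError: float division by zero
```

```bash
python3 -c "
from rig import *
print(sign_off())"
```

```text
the job is handed in; nothing more can be done
None
```

I turned the sugar rose clockwise into line with the pointer, to within about 0.02 rad (1°) by the camera fits, let go of the lever in its down position, and handed the job in at about 10 s with the arm clear. No verdict came back.

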